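Slide the copper plate out over the drip dish

TASK

Push the rinsed copper plate along the white-topped ledge towards the shallow white dish, until about a third of the plate's length sticks out past that end of the ledge, over the dish, so that its edge can be seen and taken hold of later. Slide it only: never lift or tip it, and leave it lying flat and straight along the ledge. Leave the dish, the beaker and the other things standing where they are, and finish with the fingers clear of everything.

Things in the scene. Friction and masses are not known exactly. Their poses are not given: they have to be found in the camera images.
- ledge: fixed low platform, 135 (x) x 360 (y) x 60 mm high, grey sides, white top, both ends open. Origin: centre of its underside, on the table. y runs along its length (about the robot's left), z up; yaw varies by 0.25 rad either way. A grey rail on the far long side, x = +55.5 to +67.5 mm, stands 14 mm above the top; the free top spans x = -67.5 to +55.5, y = -180 to +180 mm
- ledge_left_end (a point): point on the ledge's top at its +y end (left seen from the robot), middle of the free top surface
- ledge_right_end (a point): point on the ledge's top at its -y end (right seen from the robot), middle of the free top surface
- plate: loose flat copper plate, 95 (x) x 120 (y) x 6 mm thick, about 0.6 kg, flat on the ledge near its middle, its 120 mm length along the ledge (within 0.06 rad). Origin: centre of its underside. Slides by dry friction (under 10 N) and stays where it is left; it tips off once half of it overhangs
- dish: shallow round open white ceramic dish, 110 mm across, 20 mm high, loose, on the table close to one end of the ledge (either end), its centre about 62 mm past that end. Origin: centre of its underside. It marks the end where the plate must overhang
- beaker: loose clear glass beaker, 72 mm across, 95 mm high, standing on the table close to the other end of the ledge, its centre about 62 mm past that end. Origin: centre of its underside. Leave it alone
- stopper: loose black rubber stopper, 42 mm across, 34 mm high, on the table in front of the ledge (robot's side). Origin: centre of its underside. Leave it alone
- weight: loose brass weight with a knob, 36 mm across, 56 mm high, on the table in front of the ledge (robot's side). Origin: centre of its underside. Leave it alone
- amber: amber bottle with a white cap, 64 mm across, 130 mm high, behind the ledge. Origin: centre of its underside. Leave it alone
- wash: white wash bottle with a bent spout, 72 mm across, 192 mm high, behind the ledge. Origin: centre of its underside. Leave it alone
- jar: glass jar with a black lid, 68 mm across, 85 mm high, behind the ledge to the left. Origin: centre of its underside. Leave it alone
Not all that is in view belongs to the job. Several things have the shape of the plate; the one meant has the colours described above. Of the things like the dish, leave any that is turquoise; of the rest the smaller one is meant.

How it is judged:
By the outcome, as a careful person would: the job done as asked, in the order asked, and still so for the second after the job is handed in, with the robot touching nothing.
It also fails if it takes over 40 s, if anything falls off the work surface, if the arm or the gripper's body presses on something with over 40 N, if the wrist force passes 120 N, or if a joint passes its speed limit or range.

ROBOT

A 6-joint arm with a two-finger parallel gripper is mounted at the origin on the work surface. World frame = base frame: x ahead of the robot, y to its left, z up, the work surface at z = 0. Lengths are in m, angles in degrees, forces in N, time in s.
With the tool pointing down it reaches from about 0.25 to 0.725 m from the base axis. Payload 9.7 kg.
Tool frame: the origin (TCP) lies at the very end of the fingers, on their centre line; the grasp point (between the pads) lies 19 mm behind it; y points along the fingers, x is the direction in which the jaws open and shut, and the axes are right-handed (so a half turn about y gives the same grasp; the last joint's range is limited). The gripper opens to 85 mm and grips with 20 to 120 N. Pads are 22 mm wide; open, the fingers measure 114 mm over their backs; the gripper's body (76 mm by 85 mm) begins 54 mm behind the grasp point. The pads swing forward as they close: fully open they stand 13 mm farther back than shut.
Start: joints at [66.406, 4.979, 10.078, 95.1, 0, 90], TCP at [0.22, 0.504, 0.231] pointing down, gripper open.
Joint ranges: [-179.16, 179.16], [-48.56, 103.87], [-65.8, 70.77], [-126.05, 130.52], [-82.76, 87.17], [-180, 180]. Speed limits (degrees/s): [127.2, 127.2, 147.25, 180, 180, 180].

INTERFACE

Orientations are given as [roll, pitch, yaw] about the fixed x, y, z axes, in that order (R = Rz(yaw) Ry(pitch) Rx(roll)).
In Python, from workcell import bot gives the robot as it stands.
- The arm moves only by the shell command python3 -m jog 'ROWS' [FORCE]. ROWS is JSON, a list of rows, each a list of 7 numbers: the closure, from 0 (fully open) to 1 (shut), then the shift along the world's x, y, z in units of 25 mm (1.0 is 25 mm), then the turn, a rotation vector about the world's x, y, z in units of 5 degrees (1.0 is 5 degrees). A call has 1 to 5 rows; each row is the pose to reach, as a shift and turn from the pose commanded when the call began; what a row does not reach only later rows make up. A row lasts 1/10 s, in which the tool goes at most 50 mm and 8.59 degrees, less where a joint would pass 70% of its speed; a pose out of reach is approached as far as the arm can. A call with a gripper value outside its range is refused whole. The fingers move at their own pace and stop on an object; FORCE is the grip in N (left out, the last holds). Time passes only in rows, so rows that repeat a pose let the fingers close. It gives the time, the measured TCP pose, the force and the opening at its end, in the units of the state.
- bot.get_obs(): the state, without advancing time (a new reading comes with each control period).
- bot.camera(name): name is "scene" or "top" or "wrist"; returns (picture, depth): 420x560x3 uint8, red, green, blue; 420x560 float32, m along the optical axis (not along the pixel's ray), 0 where there is no reading.
- bot.camera_model(name): a dict with "fx", "fy", "cx", "cy" (pixels), "rvec" (rotation vector, rad) and "tvec" (3), from world to camera coordinates, as OpenCV has them; the wrist camera has in their place "tool_from_camera" (4x4, takes a point from camera to tool coordinates, whose origin is the TCP and whose axes are the tool frame's). Camera axes: x right, y down, z forward; pixel columns grow to the right and rows downward; lengths in m; the calibration is good to about 2 mm. A picture is of the moment at which its call begins: read the wrist's pose just before it. camera_model takes no time and is no camera call.
- bot.job_done(): hands the job in, once; it reports no verdict.
Trained networks look in the newest picture that a camera, given by its name, has taken for a name from the list of things; names that differ only in an ending like _2 or _b are one class to them, and where a whole thing is asked for, a point or a joint stands for the part that bears it (a point fixed in the world has none). Each returns a list of dicts, best first, with "conf" (0 to 1); they miss things now and then, are a little off and sometimes report something else, mostly with a low value. They report only what shows in the picture. A call takes as long as a camera call. They do not tell look-alikes from the thing itself.
- bot.regions_of(camera, label): "pixels" (420x560 bool, what is visible of it) and "point" ([row, column] in pixels, amid what is visible of it).
The state is a dict: "time": time; "q": joint angles; "qd": joint speeds; "joint_efforts": joint torques, N m; "ee_pos": TCP position; "tcp_rot": TCP orientation; "wrist_force": force on the tool from outside, world axes, zero at the start; "torque": the same for the moment, N m; "opening": finger opening in m.
Only numpy, scipy, OpenCV 4.12 (cv2) and the standard library are available. Lean on these libraries where they do the work, as an engineer would, in place of code of your own. Each camera call takes 0.05 s, during which the arm holds its last target. There are 200 camera calls.

## Working session

There is one attempt and no reset: what is moved stays moved. The work goes in short steps, Python scripts to look and compute and a shell command to move; the robot and the scene stay as the last step left them, time stands still between calls to the robot, and variables do not carry over. Pictures are saved under pics/ and viewed, about 8 in all and at most 12, crops included, and the job is handed in when it is done.

```bash
mkdir -p pics; cat > h.py <<'E'
import numpy as np, cv2
from workcell import bot
def world(name, depth, mask):
    m=bot.camera_model(name); v,u=np.nonzero(mask&(depth>0)); z=depth[v,u]
    c=np.stack([(u-m["cx"])/m["fx"]*z,(v-m["cy"])/m["fy"]*z,z],1)
    R=cv2.Rodrigues(np.array(m["rvec"],float))[0]
    return (c-np.array(m["tvec"]).ravel())@R
def save(n,p): cv2.imwrite("pics/"+n,p[:,:,::-1])
E
python3 - <<'E'
from h import *
for c in("top","scene"):
    p,d=bot.camera(c); save(c+"1.png",p); np.savez(c+"1.npz",p=p,d=d)
    for l in("plate","dish","ledge","beaker","stopper","weight"):
        for r in bot.regions_of(c,l):
            w=world(c,d,r["pixels"])
            print(c,l,round(r["conf"],2),np.round(r["point"]),r["pixels"].sum(),np.round(np.median(w,0),3) if len(w) else None)
print(bot.get_obs())
E
```

```text
top plate 0.67 [225. 257.] 1556 [0.517 0.072 0.067]
top plate 0.65 [174. 382.] 1419 [ 0.668 -0.274  0.006]
top plate 0.63 [296. 177.] 1532 [0.32  0.297 0.006]
top dish 0.73 [302. 406.] 2391 [ 0.32  -0.341  0.008]
top dish 0.59 [309. 345.] 1260 [ 0.289 -0.178  0.006]
top dish 0.58 [242. 352.] 1209 [ 0.469 -0.194  0.006]
top ledge 0.59 [218. 280.] 5373 [0.527 0.002 0.061]
top beaker 0.82 [204. 182.] 624 [0.572 0.291 0.038]
top stopper 0.72 [269. 279.] 147 [0.396 0.017 0.034]
top stopper 0.7 [137. 256.] 545 [0.753 0.08  0.092]
top weight 0.46 [260. 241.] 147 [0.422 0.124 0.039]
scene plate 0.98 [227. 302.] 2046 [0.517 0.072 0.067]
scene plate 0.9 [256. 438.] 2134 [0.321 0.298 0.006]
scene plate 0.86 [183. 163.] 1511 [ 0.667 -0.271  0.007]
scene dish 0.74 [154. 246.] 883 [ 0.457 -0.212  0.007]
scene dish 0.61 [132. 306.] 1111 [ 0.286 -0.18   0.007]
scene dish 0.59 [109. 254.] 1869 [ 0.316 -0.34   0.009]
scene ledge 0.82 [243. 290.] 7992 [0.55  0.071 0.06 ]
scene beaker 0.57 [305. 362.] 1558 [0.556 0.277 0.059]
scene stopper 0.58 [193. 327.] 278 [0.399 0.021 0.033]
scene weight 0.74 [230. 350.] 316 [0.429 0.13  0.034]
{'time': 0.7, 'q': array([6.64064235e+01, 4.97829364e+00, 1.00775291e+01, 9.50989044e+01,
       1.28007821e-03, 9.00009818e+01]), 'qd': array([ 0.0185354 ,  0.05262597, -0.01209449, -0.0483123 , -0.00890552,
       -0.12425128]), 'joint_efforts': array([ 9.91370580e-04, -5.19962811e+01,  4.64784300e+01,  1.47459134e-03,
        8.72127117e-07, -1.78174514e-05]), 'ee_pos': array([0.2201281 , 0.50402323, 0.23128383]), 'tcp_rot': array([-8.99987199e+01, -3.31032909e-04,  6.64054416e+01]), 'wrist_force': array([-0.03602453, -0.04632678, -0.03876536]), 'torque': array([ 0.00629809,  0.02036266, -0.00414808]), 'opening': 0.08559178091810872}
```

```bash
python3 - <<'E'
from h import *
p=np.load("top1.npz")["p"][100:350,130:460]
save("topcrop.png",cv2.resize(p,None,fx=2.4,fy=2.4,interpolation=cv2.INTER_CUBIC))
d=np.load("top1.npz")["d"]
w=world("top",d,np.ones(d.shape,bool)); 
pp=np.load("top1.npz")["p"][d>0]
near=(abs(w[:,0]-.52)<.2)&(abs(w[:,1]-.04)<.25)
def rect(n,s):
    q=w[s&near][:,:2].astype(np.float32)*1000
    print(n,len(q),cv2.minAreaRect(q))
z=w[:,2]
rect("ledge60",(z>.056)&(z<.0625)); rect("plate",(z>.0645)&(z<.0685)&(pp[:,0]>pp[:,2]*1.25+0.))
rect("rail",(z>.071)&(z<.077))
rect("plate-top any",(z>.0645)&(z<.0685))
print(bot.camera_model("top"))
E
```

```text
ledge60 3492 ((522.9358520507812, 103.18211364746094), (490.6806335449219, 221.752685546875), 67.17584228515625)
plate 879 ((532.4940795898438, 153.35765075683594), (289.31005859375, 94.60586547851562), 79.42684173583984)
rail 551 ((556.6869506835938, 96.03073120117188), (464.2162170410156, 155.1700897216797), 69.82241821289062)
plate-top any 1165 ((545.8099975585938, 96.4263916015625), (482.27178955078125, 171.48760986328125), 67.58132934570312)
{'fx': 483.28456817242784, 'fy': 483.28456817242784, 'cx': 284.73878562133405, 'cy': 213.36562936693633, 'rvec': array([ 2.19522146, -2.1679355 ,  0.09257145]), 'tvec': array([-0.00648802,  0.55176216,  1.31854792])}
```

View pics/topcrop.png

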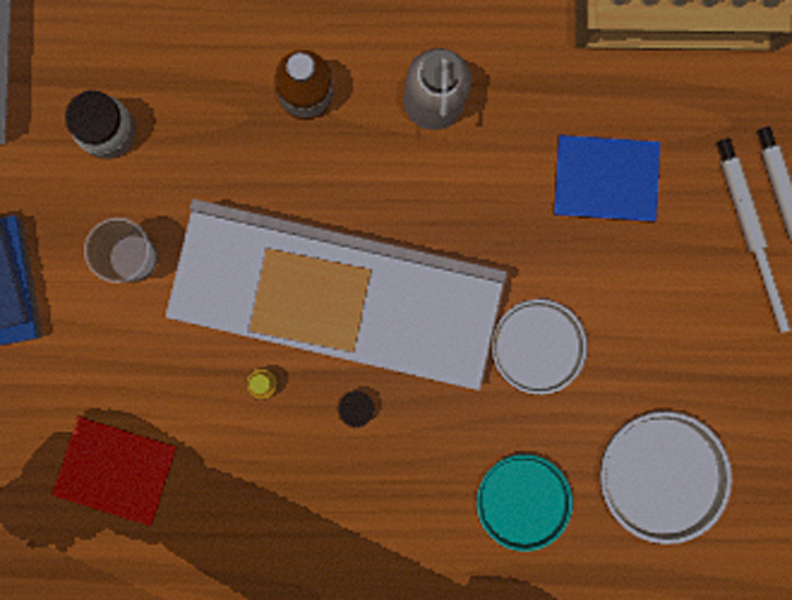

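View pics/scene1.png

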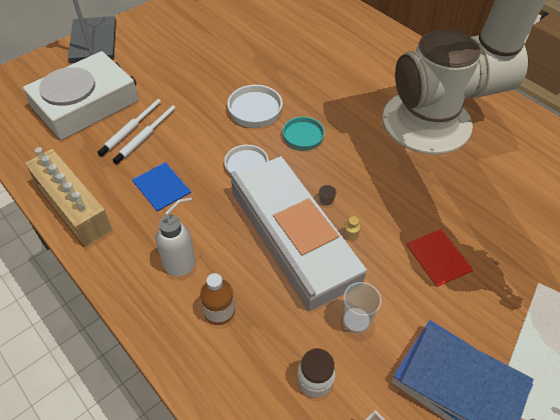

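Plate candidates (crop pixels): orange-copper at (310,300) on the ledge, blue at (608,178), red at (115,470). The copper one is meant. Dishes: small white at (540,345), turquoise at (525,500), big white at (665,477). The small white one at the right end is meant, so I push towards -y. The enlarged crop confirms both.

```bash
cat >> h.py <<'E'
def plane(name, uv, z):
    m=bot.camera_model(name); R=cv2.Rodrigues(np.array(m["rvec"],float))[0]; t=np.array(m["tvec"]).ravel()
    r=np.c_[(uv[:,0]-m["cx"])/m["fx"],(uv[:,1]-m["cy"])/m["fy"],np.ones(len(uv))]@R; o=-R.T@t
    return (o+r*((z-o[2])/r[:,2])[:,None])[:,:2]
def rectof(name,mask,z):
    v,u=np.nonzero(mask); return cv2.minAreaRect((plane(name,np.c_[u,v].astype(float),z)*1000).astype(np.float32))
def measure(name,p,d):
    P=p.astype(int); w=np.zeros(p.shape); w[d>0]=world(name,d,d>0)
    box=(abs(w[...,0]-.52)<.17)&(w[...,1]>-.3)&(w[...,1]<.32)&(d>0)
    cop=box&(P[...,0]>1.4*P[...,2])&(w[...,2]>.05)&(w[...,2]<.08)
    big=lambda m:(lambda n,l,s,c: l==1+np.argmax(s[1:,4]))(*cv2.connectedComponentsWithStats(m.astype(np.uint8)))
    cop=big(cop)
    led=big(box&(w[...,2]>.05)&(w[...,2]<.0785))
    return rectof(name,cop,.066),rectof(name,led,.062)
E
python3 - <<'E'
from h import *
for c in("top","scene"):
    f=np.load(c+"1.npz"); print(c,measure(c,f["p"],f["d"]))
E
```

```text
top (((517.215087890625, 69.9578857421875), (120.84799194335938, 95.14781951904297), 79.37683868408203), ((524.2366943359375, 42.15571594238281), (362.82122802734375, 136.2992401123047), 77.64488983154297))
scene (((516.82080078125, 69.59288787841797), (120.00346374511719, 95.54325103759766), 79.1400146484375), ((523.494384765625, 37.93609619140625), (375.8414611816406, 138.78799438476562), 77.56080627441406))
```

Both cameras agree: plate centre (517,70) mm, lengthwise angle 79.3°; ledge centre (524,41), axis 77.6°. Travel is about 186 mm. The plan is to push with two spread fingers, jaws across the ledge, so the plate stays straight.

```bash
python3 -m jog '[[0.4,1.3,-1.4,0,0,0,-1.6],[0.4,2.6,-2.8,0,0,0,-3.2],[0.4,3.9,-4.2,0,0,0,-4.8],[0.4,5.2,-5.6,0,0,0,-6.4],[0.4,6.3,-7,0,0,0,-8]]' 20; python3 -m jog '[[0.4,1.3,-1.4,0,0,0,-1.6],[0.4,2.6,-2.8,0,0,0,-3.2],[0.4,3.9,-4.2,0,0,0,-4.8],[0.4,5.2,-5.6,0,0,0,-6.4],[0.4,6.3,-7,0,0,0,-8]]'; python3 -m jog '[[0.4,0,0,0,0,0,0],[0.4,0,0,0,0,0,0]]'
```

```text
time: 1.2
ee_pos: [0.3788, 0.3275, 0.2313]
tcp_rot: [-90.0, -0.0, 26.1]
wrist_force: [0.3, 1.0, -0.4]
opening: 0.0514
time: 1.7
ee_pos: [0.5364, 0.1522, 0.2312]
tcp_rot: [-90.0, -0.0, -13.9]
wrist_force: [0.6, 1.3, -1.0]
opening: 0.051
time: 1.9
ee_pos: [0.5355, 0.1532, 0.231]
tcp_rot: [-90.0, 0.0, -13.7]
wrist_force: [-1.2, 1.9, 0.1]
opening: 0.0513
```

```bash
python3 -m jog '[[0.4,0,0.1,-1.6,0,0,0.25],[0.4,0,0.2,-3.2,0,0,0.25],[0.4,0,0.2,-4.8,0,0,0.25],[0.4,0,0.2,-5.8,0,0,0.25],[0.4,0,0.2,-6.3,0,0,0.25]]'; python3 -m jog '[[0.4,0,0,0,0,0,0],[0.4,0,0,0,0,0,0]]'
python3 - <<'E'
from h import *
p,d=bot.camera("scene"); save("s2.png",cv2.resize(p[130:330,200:400],None,fx=3,fy=3,interpolation=cv2.INTER_CUBIC))
E
```

```text
time: 2.4
ee_pos: [0.5332, 0.1599, 0.0714]
tcp_rot: [-90.1, 0.2, -12.2]
wrist_force: [0.2, -0.6, -0.1]
opening: 0.0514
time: 2.6
ee_pos: [0.5355, 0.1597, 0.0753]
tcp_rot: [-90.0, -0.1, -12.3]
wrist_force: [0.6, -0.5, 0.2]
opening: 0.0513
```

View pics/s2.png

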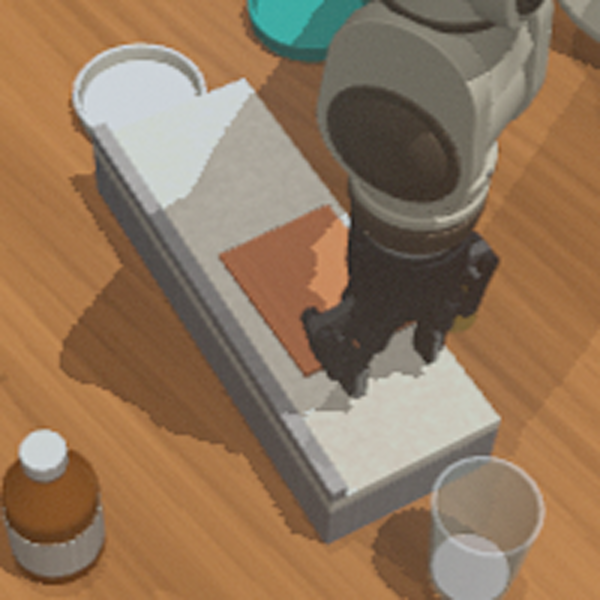

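The picture shows the fingers (about 340,375 and 430,350) behind the plate's left edge, over the white top and clear of the rail and beaker. Next I feel for the top gently.

```bash
python3 -m jog '[[0.4,0,0,-0.12,0,0,0],[0.4,0,0,-0.24,0,0,0],[0.4,0,0,-0.32,0,0,0],[0.4,0,0,-0.32,0,0,0]]'; python3 -m jog '[[0.4,0,0,-0.06,0,0,0],[0.4,0,0,-0.06,0,0,0]]';python3 -m jog '[[0.4,0,0,-0.06,0,0,0],[0.4,0,0,-0.06,0,0,0]]'; python3 -m jog '[[0.4,0,0,-0.06,0,0,0],[0.4,0,0,-0.06,0,0,0]]'
```

```text
time: 3.05
ee_pos: [0.535, 0.1589, 0.0655]
tcp_rot: [-90.0, 0.0, -12.3]
wrist_force: [-0.3, -0.9, 0.1]
opening: 0.051
time: 3.25
ee_pos: [0.5351, 0.1589, 0.0641]
tcp_rot: [-90.0, 0.0, -12.3]
wrist_force: [-0.6, -0.2, 0.6]
opening: 0.0511
time: 3.45
ee_pos: [0.5351, 0.159, 0.0626]
tcp_rot: [-90.0, 0.0, -12.3]
wrist_force: [0.0, -0.5, -0.1]
opening: 0.0511
time: 3.65
ee_pos: [0.535, 0.159, 0.061]
tcp_rot: [-90.0, 0.0, -12.3]
wrist_force: [-0.6, 0.7, -0.1]
opening: 0.0512
```

```bash
for i in 1 2 3 4 5; do echo; done; python3 -m jog '[[0.4,0,0,-0.06,0,0,0],[0.4,0,0,-0.06,0,0,0]]'; python3 -m jog '[[0.4,0,0,-0.06,0,0,0],[0.4,0,0,-0.06,0,0,0]]';python3 -m jog '[[0.4,0,0,-0.06,0,0,0],[0.4,0,0,-0.06,0,0,0]]'
```

```text
time: 3.85
ee_pos: [0.5351, 0.159, 0.0596]
tcp_rot: [-90.0, 0.0, -12.3]
wrist_force: [0.6, -0.8, 1.1]
opening: 0.0511
time: 4.05
ee_pos: [0.5351, 0.159, 0.0581]
tcp_rot: [-90.0, 0.0, -12.3]
wrist_force: [0.4, 0.1, 0.5]
opening: 0.0512
time: 4.25
ee_pos: [0.5352, 0.159, 0.0568]
tcp_rot: [-90.0, -0.0, -12.3]
wrist_force: [0.5, 0.5, 0.2]
opening: 0.051
```

```bash
python3 -m jog '[[0.4,0,0,-0.06,0,0,0],[0.4,0,0,-0.06,0,0,0]]'; python3 -m jog '[[0.4,0,0,-0.06,0,0,0],[0.4,0,0,-0.06,0,0,0]]'
```

```text
time: 4.45
ee_pos: [0.5352, 0.1591, 0.0568]
tcp_rot: [-90.0, -0.1, -12.3]
wrist_force: [-4.9, -0.6, 11.8]
opening: 0.0512
time: 4.65
ee_pos: [0.5353, 0.159, 0.0567]
tcp_rot: [-89.9, -0.1, -12.3]
wrist_force: [-8.9, -3.2, 23.0]
opening: 0.0513
```

```bash
python3 -m jog '[[0.4,0,0,0.2,0,0,0],[0.4,0,0,0.2,0,0,0],[0.4,-0.06,-0.27,0.2,0,0,0],[0.4,-0.12,-0.55,0.2,0,0,0],[0.4,-0.17,-0.78,0.2,0,0,0]]'; python3 -m jog '[[0.4,-0.05,-0.2,0,0,0,0],[0.4,-0.09,-0.39,0,0,0,0],[0.4,-0.13,-0.59,0,0,0,0],[0.4,-0.17,-0.78,0,0,0,0],[0.4,-0.21,-0.98,0,0,0,0]]'
```

```text
time: 5.15
ee_pos: [0.5305, 0.1388, 0.0583]
tcp_rot: [-90.0, 0.0, -12.4]
wrist_force: [-0.2, 5.8, -0.8]
opening: 0.0514
time: 5.65
ee_pos: [0.5255, 0.1147, 0.0587]
tcp_rot: [-90.0, 0.0, -12.3]
wrist_force: [-0.1, 1.8, -0.9]
opening: 0.0506
```

```bash
python3 - <<'E'
from h import *
p,d=bot.camera("scene"); save("s3.png",cv2.resize(p[130:330,200:400],None,fx=3,fy=3,interpolation=cv2.INTER_CUBIC))
E
```

```text
(no output)
```

View pics/s3.png

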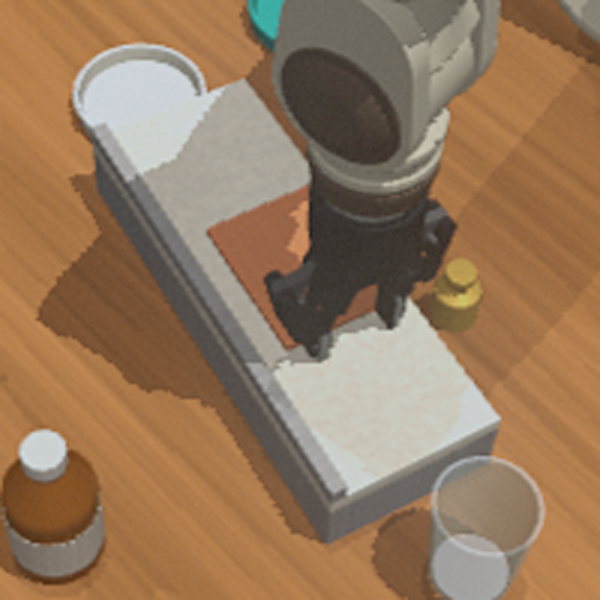

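The plate is moving, with its far-left corner now at (208,232) instead of (220,258). It lies flat against both fingertips. I continue.

```bash
python3 -m jog '[[0.4,-0.07,-0.31,0,0,0,0],[0.4,-0.14,-0.63,0,0,0,0],[0.4,-0.21,-0.94,0,0,0,0],[0.4,-0.28,-1.25,0,0,0,0],[0.4,-0.35,-1.57,0,0,0,0]]'; python3 -m jog '[[0.4,-0.07,-0.31,0,0,0,0],[0.4,-0.14,-0.63,0,0,0,0],[0.4,-0.21,-0.94,0,0,0,0],[0.4,-0.28,-1.25,0,0,0,0],[0.4,-0.35,-1.57,0,0,0,0]]'; python3 -m jog '[[0.4,-0.07,-0.31,0,0,0,0],[0.4,-0.14,-0.63,0,0,0,0],[0.4,-0.21,-0.94,0,0,0,0],[0.4,-0.26,-1.17,0,0,0,0],[0.4,-0.3,-1.37,0,0,0,0]]'
python3 - <<'E'
from h import *
p,d=bot.camera("top"); save("t4.png",cv2.resize(p[150:320,180:400],None,fx=3,fy=3,interpolation=cv2.INTER_CUBIC)); print(measure("top",p,d)[0])
print(bot.get_obs()["ee_pos"])
E
```

```text
time: 6.2
ee_pos: [0.5167, 0.0751, 0.0589]
tcp_rot: [-90.0, -0.0, -12.4]
wrist_force: [0.6, 2.5, -0.4]
opening: 0.051
time: 6.7
ee_pos: [0.508, 0.0359, 0.0588]
tcp_rot: [-90.0, -0.0, -12.3]
wrist_force: [1.4, 2.8, 0.6]
opening: 0.0517
time: 7.2
ee_pos: [0.5005, 0.0018, 0.0588]
tcp_rot: [-90.0, -0.0, -12.4]
wrist_force: [-0.1, 2.7, -0.1]
opening: 0.0513
((477.81097412109375, -102.85762023925781), (44.915340423583984, 95.28945922851562), 77.01882934570312)
[0.50037275 0.00115886 0.0587934 ]
```

View pics/t4.png

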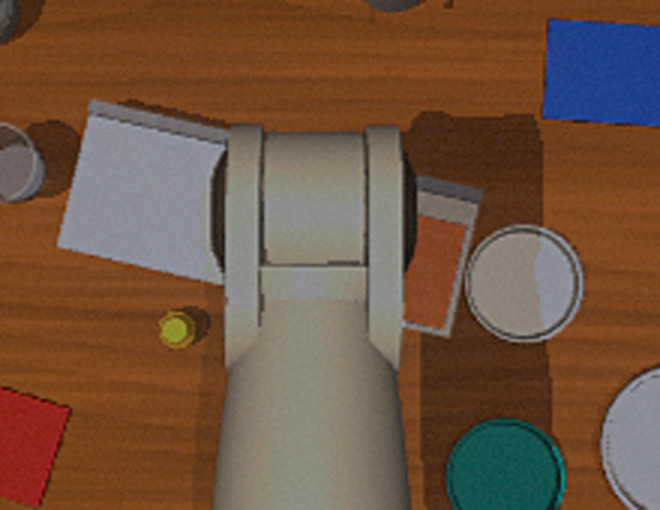

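The copper edge (column 465) is parallel to the ledge end (column about 475) and about 7 mm short of it. The finger position (s=-44-11-120=-175) agrees. So 46 mm remains.

```bash
python3 -m jog '[[0.4,-0.07,-0.31,0,0,0,0],[0.4,-0.14,-0.63,0,0,0,0],[0.4,-0.2,-0.9,0,0,0,0],[0.4,-0.25,-1.1,0,0,0,0],[0.4,-0.28,-1.25,0,0,0,0]]'; python3 -m jog '[[0.4,-0.04,-0.16,0,0,0,0],[0.4,-0.08,-0.31,0,0,0,0],[0.4,-0.1,-0.45,0,0,0,0],[0.4,-0.12,-0.55,0,0,0,0],[0.4,-0.12,-0.55,0,0,0,0]]'; python3 -m jog '[[0.4,0.05,0.25,0,0,0,0],[0.4,0.15,0.7,0,0,0,0],[0.4,0.2,1,0.2,0,0,0],[0.4,0.2,1,1.2,0,0,0],[0.4,0.2,1,2.6,0,0,0]]';  python3 -m jog '[[0.4,0,1.5,1,0,0,0],[0.4,-0.5,3,2,0,0,0],[0.4,-1,4.5,3,0,0,0],[0.4,-1.5,6,3,0,0,0],[0.4,-2,7.5,3,0,0,0]]'
python3 - <<'E'
from h import *
for c in("top","scene"):
    p,d=bot.camera(c); save(c+"5.png",p); a,l=measure(c,p,d); print(a,l)
    O=np.array([524,41.]); e=np.array([.2147,.9767]); r=np.array(a[0])-O
    print(c,"s",r@e,"x",r@[e[1],-e[0]])
    if c=="top": save("t5.png",cv2.resize(p[150:320,180:400],None,fx=3,fy=3,interpolation=cv2.INTER_CUBIC))
E
```

```text
time: 7.75
ee_pos: [0.4935, -0.0295, 0.0588]
tcp_rot: [-90.0, 0.0, -12.4]
wrist_force: [0.6, 2.4, -0.6]
opening: 0.0515
time: 8.25
ee_pos: [0.4905, -0.0432, 0.0588]
tcp_rot: [-90.0, 0.0, -12.4]
wrist_force: [-1.1, -0.2, -0.3]
opening: 0.0512
time: 8.75
ee_pos: [0.4947, -0.0167, 0.1232]
tcp_rot: [-90.0, 0.2, -12.3]
wrist_force: [0.9, 0.4, 1.1]
opening: 0.0511
time: 9.25
ee_pos: [0.4452, 0.172, 0.2002]
tcp_rot: [-89.9, -0.1, -12.3]
wrist_force: [1.1, -0.7, -0.3]
opening: 0.0513
((476.026123046875, -110.51693725585938), (119.66238403320312, 95.42652130126953), 77.56878662109375) ((520.0653076171875, 23.389480590820312), (401.2227478027344, 136.30142211914062), 77.66674041748047)
top s -158.28658399963376 x -14.325399191284184
((474.82708740234375, -110.96741485595703), (122.73247528076172, 96.76018524169922), 77.56051635742188) ((519.76806640625, 21.4874267578125), (407.9298095703125, 139.0327606201172), 77.46165466308594)
scene s -158.98399842453003 x -15.399779764556882
```

View pics/t5.png

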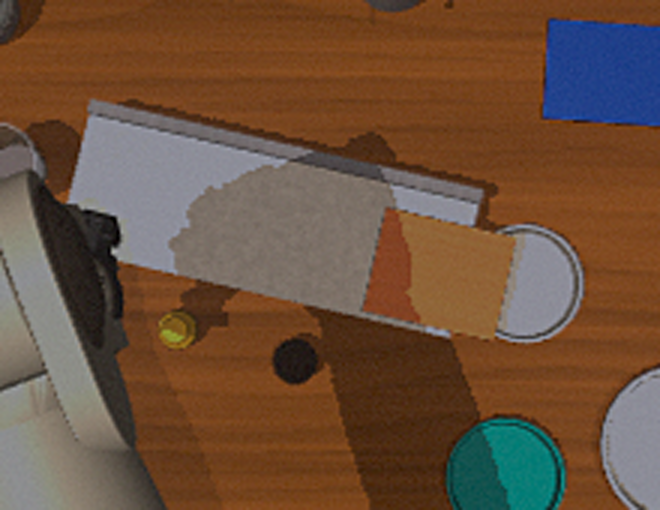

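The plate (450,275) lies straight along the ledge and overhangs the dish (525,285). The stopper, weight and dish are undisturbed, and the gripper is clear at 0.2 m height. I let the arm settle and hand in.

```bash
python3 -m jog '[[0.4,0,0,0,0,0,0],[0.4,0,0,0,0,0,0],[0.4,0,0,0,0,0,0]]'; python3 - <<'E'
from h import *
p,d=bot.camera("scene"); print(measure("scene",p,d)[0])
for l in("dish","beaker"):
    for r in bot.regions_of("scene",l): print(l,np.round(r["point"]),np.round(np.median(world("scene",d,r["pixels"]),0),3))
bot.job_done()
E
```

```text
time: 9.65
ee_pos: [0.4459, 0.169, 0.1988]
tcp_rot: [-90.0, -0.0, -12.4]
wrist_force: [0.3, 0.6, 0.7]
opening: 0.0513
((474.7691955566406, -110.98929595947266), (123.38341522216797, 96.30086517333984), 77.10181427001953)
dish [154. 240.] [ 0.478 -0.226  0.008]
dish [108. 254.] [ 0.318 -0.341  0.009]
dish [131. 303.] [ 0.285 -0.18   0.007]
beaker [304. 361.] [0.557 0.277 0.059]
the job is handed in; nothing more can be done
```

I pushed the copper plate about 185 mm along the ledge towards the small white dish at the right end, using two spread fingertips, and handed the job in at about 10 s. The interface gives no verdict.

**Plate:** it overhangs the end by about 38–39 mm, just under a third of its 120 mm length. It lies within about 0.5° of the ledge's direction and looks flat in the last top picture. I did not measure tilt separately. The top and scene cameras agree on its position to about 1 mm.

**Other things:** the beaker and the two dishes not meant measured the same as at the start, to within 3 mm. The small white dish's measured position moved about 20 mm, probably because the plate now hides part of it; in the top picture it stands where it was. The stopper and weight also look unmoved. I did not re-check the bottles and the jar behind the ledge, but the arm stayed well away from them.

**Robot:** the gripper finished clear of everything at about 0.2 m height, with no contact force. The largest force reported was about 25 N, when the fingertips briefly felt for the ledge top.

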